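# Drop the waiting battery through a lever-lifted lid and ease the lid shut

### The arm

A 6-joint arm with a two-finger parallel gripper is mounted at the origin on the work surface. World frame = base frame: x ahead of the robot, y to its left, z up, the work surface at z = 0. Lengths are in m, angles in rad, forces in N, time in s.
With the tool pointing down it reaches from about 0.4 to 0.825 m from the base axis. Payload 7 kg.
Tool frame: the origin (TCP) lies between the finger pads; the fingertips stand 17 mm ahead of it and the grasp point (between the pads) lies 2 mm behind it; x points along the fingers, z is the direction in which the jaws open and shut, and the axes are right-handed (so a half turn about x gives the same grasp; the last joint's range is limited). The gripper opens to 85 mm and grips with 20 to 120 N. Pads are 22 mm wide; open, the fingers measure 114 mm over their backs; the gripper's body (76 mm by 85 mm) begins 54 mm behind the grasp point. The pads swing forward as they close: fully open they stand 13 mm farther back than shut.
Start: joints at [-0.94, 0.359, 0.012, 0, -1.224, -0.288], TCP at [0.227, -0.636, 0.248] pointing down, gripper open.
Joint ranges: [-3.07, 3.07], [-1.43, 2.12], [-1.02, 1.25], [-3.03, 1.67], [-3.05, -0], [-3.03, 3.03]. Speed limits (rad/s): [2.39, 2.39, 3.01, 3.14, 3.14, 3.14].

### API

Orientations are given as a 3x3 rotation matrix whose columns are the frame's x, y, z axes.
In Python, from cell import r gives the robot as it stands.
- The arm moves only by the tool drive_tool, never from a script. Its argument "rows" is text: rows parted by semicolons, each of 7 numbers parted by spaces: the shift along the world's x, y, z in cm, then the turn, a rotation vector about the world's x, y, z in rad, then the opening, from 0 (shut) to 1 (fully open). In form: tx ty tz wx wy wz jaw; .... A call has 1 to 8 rows; each row is the pose to reach, as a shift and turn from the pose commanded when the call began; what a row does not reach only later rows make up. A row lasts 1/10 s, in which the tool goes at most 50 mm and 8.59 degrees, less where a joint would pass 70% of its speed; a pose out of reach is approached as far as the arm can. A call with a gripper value outside its range is refused whole. The fingers move at their own pace and stop on an object; "force" is the grip in N (left out, the last holds). Time passes only in rows, so rows that repeat a pose let the fingers close. It gives the time, the measured TCP pose, the force and the opening at its end, in the units of the state.
- r.get_obs(): the state, without advancing time (a new reading comes with each control period).
- r.snapshot(name): name is "scene" or "top"; returns a dict with "pixels" (420x560x3 uint8, blue, green, red), "fx", "fy", "cx", "cy" (pixels), "world_from_camera" (4x4, takes a point from camera to world coordinates). Camera axes: x right, y down, z forward; pixel columns grow to the right and rows downward; lengths in m; the calibration is good to about 2 mm. A picture is of the moment at which its call begins. There is no depth.
- r.close_job(): hands the job in, once; it reports no verdict.
The state is a dict: "t": time; "joint_pos": joint angles; "joint_vel": joint speeds; "joint_torque": joint torques, N m; "tcp_pos": TCP position; "ee_rot": TCP orientation; "ft_force": force on the tool from outside, world axes, zero at the start; "moment": the same for the moment, N m; "finger_gap": finger opening in m.
Only numpy, scipy, OpenCV 4.12 (cv2) and the standard library are available. Lean on these libraries where they do the work, as an engineer would, in place of code of your own. Each camera call takes 0.05 s, during which the arm holds its last target. There are 200 camera calls.

### The job

One lane of the two-lane sorter holds a grey AA battery waiting behind its lid, the other a cracked amber bulb. With the fingertips press down the lever in front of the battery's lane and keep the lid up until the battery has rolled into the orange bin, then ease the lever back up slowly, staying on it until the lid is fully shut, so that it does not slam, and move clear. Work only the lever: do not touch the battery, the bulb or the lids, keep the bulb's lid shut, and leave the lantern battery and the scoop where they are.

Things in the scene. Friction and masses are not known exactly. Their poses are not given: they have to be found in the camera images.
- sorter: fixed steel stand, base 170 x 270 mm; origin mid-base on the cart top, +x from levers (robot side) to bin, +y to the robot's left; turned up to 0.35 rad. Carries two open-topped chutes (lanes) at y +0.060 (left) and -0.060 (right), 58 mm wide inside, sloping 0.30 rad down to +x; tops at most 160 mm high, robot-side ends at x -0.08. A thing in a lane waits against the lid's lip at x -0.007, z 0.125
- pad_left (a point): centre of the top of the left lever's black rubber press pad (34 mm along sorter x, 36 mm along y, 6 mm thick), level and 100 mm above the cart top when up, on the robot side of the left lane, at sorter-frame x -0.190, y +0.060. Free air around and above it; 84 mm gap between the two pads. Fully pressed, this point is 59 mm lower and 4 mm farther from the robot
- pad_right (a point): centre of the top of the right lever's black rubber press pad (34 mm along sorter x, 36 mm along y, 6 mm thick), level and 100 mm above the cart top when up, on the robot side of the right lane, at sorter-frame x -0.190, y -0.060. Free air around and above it; 84 mm gap between the two pads. Fully pressed, this point is 59 mm lower and 4 mm farther from the robot
- lever_left (a joint): angle of the left lever about its pivot, which runs along sorter y at sorter-frame x -0.050, z 0.080 (140 mm behind the pad point, 20 mm below it). 0 = up, 0.42 = pressed to the stop, pad then tilted by that angle, low end towards the robot. Pressing takes about 2 to 7 N; a spring and the lid push it back up, and let go it flies up and the lid slams
- lever_right (a joint): angle of the right lever about its pivot, which runs along sorter y at sorter-frame x -0.050, z 0.080 (140 mm behind the pad point, 20 mm below it). 0 = up, 0.42 = pressed to the stop, pad then tilted by that angle, low end towards the robot. Pressing takes about 2 to 7 N; a spring and the lid push it back up, and let go it flies up and the lid slams
- lid_left (a joint): angle of the left lane's lid (sorter's +y side): steel plate 64 x 82 mm, hinged at its far edge, with two short arms towards the robot carrying a low cross lip that holds back what lies in the lane. 0 = shut, about 0.50 = fully up; always 1.2 x the left lever's angle (linked). The battery gets under the lip from about 0.15 rad
- lid_right (a joint): angle of the right lane's lid (sorter's -y side): steel plate 64 x 82 mm, hinged at its far edge, with two short arms towards the robot carrying a low cross lip that holds back what lies in the lane. 0 = shut, about 0.50 = fully up; always 1.2 x the right lever's angle (linked). The battery gets under the lip from about 0.15 rad
- battery: grey alkaline AA battery, 14.5 mm diameter, 51 mm long, lying across one of the two lanes (which one varies); origin at its centre, y along its length. It rolls down within a second of its lid going up, into the open orange bin (inside sorter-frame x 0.104 to 0.231, y -0.121 to 0.121, floor 16 mm and rim 76 mm above the cart top), where its centre lies about 24 mm above the cart top
- bulb: cracked amber indicator bulb with brass base, 16 mm diameter, 44 mm long, lying across the other lane; origin at its centre, y along its length. Must stay there
- lantern: bystander: squat lantern battery, 67 x 67 mm, 112 mm high with its two spring terminals, standing beside the levers; origin at the centre of its underside
- scoop: bystander: green plastic sorting scoop lying flat, 165 mm long, 62 mm wide, 30 mm high; origin at the middle of its underside, handle to its -x. (A fixed funnel, 116 mm across, 105 mm high, stands mouth down beside the orange bin.)
There are look-alikes about, which are no part of the job. Leave any pink or turquoise look-alike of the battery alone.

How it is judged:
On the way:
1. the battery is in the orange bin while its lid is still held up (more than 0.12 rad) (x of battery in the frame of sorter between 0.1 and 0.236 m and z of battery in the frame of sorter below 0.06 m and y of battery in the frame of sorter between -0.125 and 0.125 m and ((value of joint lid_left above 0.12 rad and y of battery in the frame of sorter above 0 m) or (value of joint lid_right above 0.12 rad and y of battery in the frame of sorter below 0 m))), for 0.1 s.
At the end, for the whole second after the job is handed in: the battery rests inside the orange bin (below 60 mm height, slower than 0.05 m/s), the bulb is still in its lane, both lids are shut (under 0.03 rad) (x of battery in the frame of sorter between 0.1 and 0.236 m and z of battery in the frame of sorter below 0.06 m and y of battery in the frame of sorter between -0.125 and 0.125 m and x of bulb in the frame of sorter below 0.01 m and z of bulb in the frame of sorter above 0.11 m and value of joint each of lid_left, lid_right below 0.03 rad and linear speed of battery below 0.05 m/s); the robot touches nothing.
It fails at once if a lid slams: it falls shut faster than 1.8 rad/s (velocity of joint any of lid_left, lid_right below -1.8 rad/s).
It fails at once if the lid of the bulb's lane is opened (more than 0.1 rad) ((value of joint lid_left above 0.1 rad and y of bulb in the frame of sorter above 0 m) or (value of joint lid_right above 0.1 rad and y of bulb in the frame of sorter below 0 m)).
It fails at once if the fingers touch the battery or the bulb (contact force between the fingers and battery above 0.5 N or contact force between the fingers and bulb above 0.5 N).
It fails at once if the fingers touch a lid (contact force between the fingers and lid_left above 0.5 N or contact force between the fingers and lid_right above 0.5 N).
It fails at once if the bulb, lantern battery or scoop is pushed away or lifted (more than 25 mm) (distance of any of bulb, lantern, scoop from where it was at the start of the episode above 0.025 m).
It also fails if it takes over 38 s, if anything falls off the work surface, if the arm or the gripper's body presses on something with over 40 N, if the wrist force passes 120 N, or if a joint passes its speed limit or range.

## Working session

There is one attempt and no reset: what is moved stays moved. The work goes in short steps, Python scripts to look and compute and a tool call to move; the robot and the scene stay as the last step left them, time stands still between calls to the robot, and variables do not carry over. Pictures are saved under pics/ and viewed, about 8 in all and at most 12, crops included, and the job is handed in when it is done.

Besides the shell and the picture viewer there is one more tool, called as name(argument=value, ...) on one line, values as JSON. drive_tool: Moves the arm, as the interface text tells. Its arguments: {"type":"object","properties":{"rows":{"type":"string"},"force":{"type":"number"}},"required":["rows"]}

```bash
mkdir -p pics
cat > h.py <<'E'
import numpy as np,cv2,pickle
from cell import r
def shot(n,tag):
    s=r.snapshot(n); s={k:(np.array(v) if not np.isscalar(v) else v) for k,v in s.items()}
    pickle.dump(s,open(f'pics/{tag}.pkl','wb')); cv2.imwrite(f'pics/{tag}.png',s['pixels']); return s
def load(tag): return pickle.load(open(f'pics/{tag}.pkl','rb'))
def ray(s,u,v):
    T=s['world_from_camera']; d=T[:3,:3]@np.array([(u-s['cx'])/s['fx'],(v-s['cy'])/s['fy'],1]); return T[:3,3],d/np.linalg.norm(d)
def atz(s,u,v,z):
    o,d=ray(s,u,v); return o+d*(z-o[2])/d[2]
def tri(s1,p1,s2,p2):
    o,d=ray(s1,*p1); q,e=ray(s2,*p2); A=np.c_[d,-e]; t=np.linalg.lstsq(A,q-o,rcond=None)[0]
    a,b=o+d*t[0],q+e*t[1]; return (a+b)/2,np.linalg.norm(a-b)
def proj(s,P):
    p=np.linalg.inv(s['world_from_camera'])@np.r_[P,1]; return s['cx']+s['fx']*p[0]/p[2],s['cy']+s['fy']*p[1]/p[2]
E
python3 - <<'E'
from h import *
a=shot('scene','scene0');b=shot('top','top0')
cv2.imwrite('pics/scene0v.png',cv2.resize(a['pixels'],(800,600)));cv2.imwrite('pics/top0v.png',cv2.resize(b['pixels'],(800,600)))
for s in(a,b): print(np.round(s['world_from_camera'],3),s['fx'],s['cx'],s['cy'])
o=r.get_obs();print({k:np.round(v,3) for k,v in o.items()})
E
```

```text
[[-0.39   0.712 -0.583  1.179]
 [ 0.921  0.301 -0.249  0.304]
 [-0.002 -0.634 -0.773  0.88 ]
 [ 0.     0.     0.     1.   ]] 501.4157747902364 288.22807348578726 203.47248273006645
[[ 0.002 -0.986  0.164  0.42 ]
 [-1.    -0.004 -0.011  0.055]
 [ 0.011 -0.164 -0.986  1.175]
 [ 0.     0.     0.     1.   ]] 445.48856514006417 278.36994209682484 207.4385685795325
{'t': np.float64(0.1), 'joint_pos': array([-0.94 ,  0.359,  0.011, -0.   , -1.224, -0.288]), 'joint_vel': array([ 0.001, -0.002,  0.002,  0.002,  0.001, -0.   ]), 'joint_torque': array([-1.0000e-03, -5.8476e+01,  2.9411e+01,  6.9540e+00, -3.0000e-03,
       -0.0000e+00]), 'tcp_pos': array([ 0.227, -0.635,  0.247]), 'ee_rot': array([[-0.001, -0.942, -0.336],
       [ 0.001, -0.336,  0.942],
       [-1.   ,  0.   ,  0.002]]), 'ft_force': array([ 0.193, -0.162, -0.666]), 'moment': array([-0.001, -0.043, -0.005]), 'finger_gap': np.float64(0.086)}
```

View pics/scene0v.png

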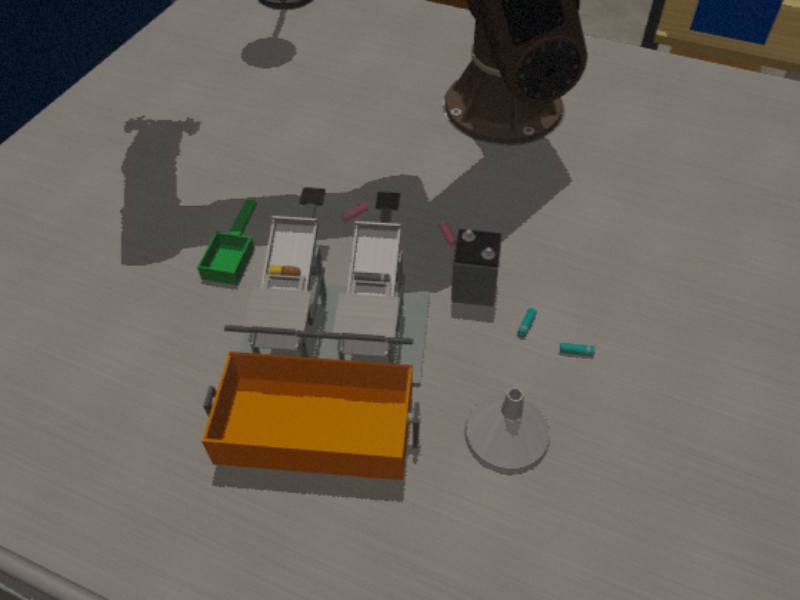

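View pics/top0v.png

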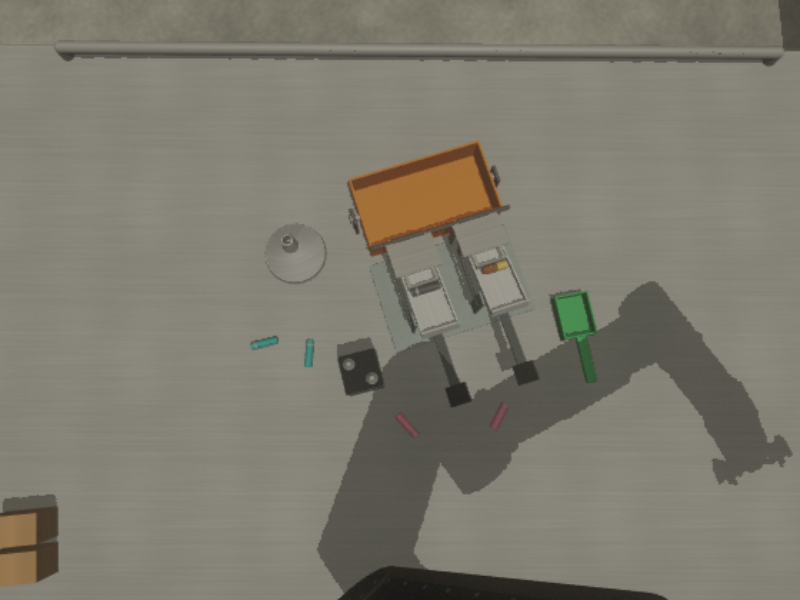

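The scene view shows the grey battery at (372,277) in the lane whose pad is at (388,200). The amber bulb is at (284,270). In the top view the battery is at (425,288), in the image-left lane, which is the robot's left, with its pad at (458,394). The bulb is at (495,267). The pink and turquoise rods all lie on the cart, so they are the look-alikes. I'll confirm with one enlarged crop and measure the pads.

Run:
```python
from h import *
a,b=load('scene0'),load('top0')
ca=a['pixels'][120:220,170:300]; cb=b['pixels'][165:295,255:385]
cv2.imwrite('pics/crop1.png',np.hstack([cv2.resize(ca,(400,400*100//130)).copy() if 0 else cv2.copyMakeBorder(cv2.resize(ca,None,fx=3,fy=3),0,90,0,10,0),cv2.resize(cb,None,fx=3,fy=3)]))
def pads(s,box,thr):
    x0,y0,x1,y1=box; g=s['pixels'][y0:y1,x0:x1].max(2); m=(g<thr).astype(np.uint8)
    m=cv2.morphologyEx(m,cv2.MORPH_OPEN,np.ones((7,7)))
    n,l,st,c=cv2.connectedComponentsWithStats(m); return [(st[i].tolist()[2:],(c[i]+[x0,y0]).round(1).tolist()) for i in range(1,n)]
for t in(30,40): print(t,pads(a,(195,122,300,160),t),pads(b,(300,240,385,295),t))
```

```text
30 [] []
40 [([14, 11, 145], [270.8, 139.9])] []
```

View pics/crop1.png

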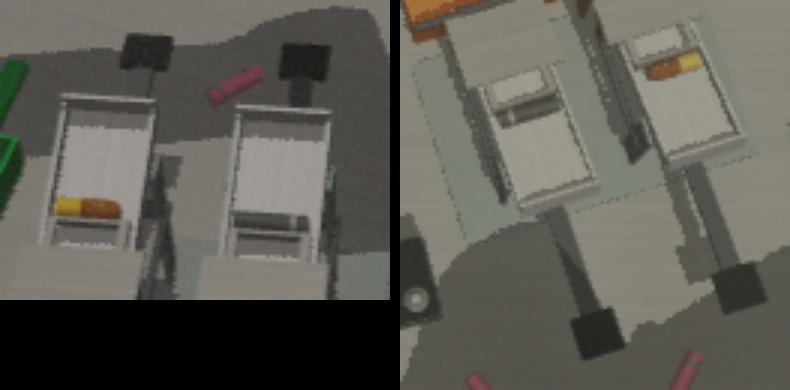

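The crop confirms it: the plain grey AA is in the left lane, against the lip, with its lever pad at top-view px (321,276). The amber bulb with brass base is in the right lane, pad at (368,261).

Run:
```python
from h import *
a,b=load('scene0'),load('top0')
for n,p,q in[('padL',(271.5,140.3),(321,276)),('padR',(219,136.7),(368.3,261)),('batt',(258.3,193.3),(298.3,201.7))]:
    P,e=tri(a,p,b,q); print(n,P.round(4),'gap',round(e,4),'topview@z',atz(b,*q,.1).round(4),'scene@z',atz(a,*p,.1).round(4))
L=(atz(b,321,276,.1)+atz(a,271.5,140.3,.1))/2; R=(atz(b,368.3,261,.1)+atz(a,219,136.7,.1))/2
d=L-R; yaw=np.arctan2(-d[0],d[1]); print('sep',np.linalg.norm(d),'yaw',yaw)
x=np.array([np.cos(yaw),np.sin(yaw),0]);y=np.array([-x[1],x[0],0]); o=(L+R)/2+.19*x-[0,0,.1]; print('L',L,'origin',o)
W=lambda X,Y,Z:o+X*x+Y*y+[0,0,Z]
# overlay check
for s,t in((a,'A'),(b,'B')):
    im=cv2.resize(s['pixels'],None,fx=2,fy=2,interpolation=cv2.INTER_NEAREST)
    for Y in(.06,-.06):
        for cx in [(-.173,.018),(-.173,-.018),(-.207,-.018),(-.207,.018),(0.017,0)]:
            P=W(cx[0] if cx[1] else -.19,Y+cx[1],.1); u,v=proj(s,P); cv2.circle(im,(int(2*u+.5),int(2*v+.5)),2,(0,0,255),-1)
    for X,Y in((.104,.121),(.104,-.121),(.231,.121),(.231,-.121)):
        u,v=proj(s,W(X,Y,.076)); cv2.circle(im,(int(2*u+.5),int(2*v+.5)),2,(0,255,0),-1)
    u,v=proj(s,W(-.015,.06,.127)); cv2.circle(im,(int(2*u+.5),int(2*v+.5)),2,(255,0,255),-1)
    c=im[230:680,260:640] if t=='A' else im[190:590,470:800]
    cv2.imwrite(f'pics/ov{t}.png',c)
A=cv2.imread('pics/ovA.png');B=cv2.imread('pics/ovB.png');h=max(len(A),len(B))
cv2.imwrite('pics/ov.png',np.hstack([cv2.copyMakeBorder(k,0,h-len(k),0,10,0) for k in(A,B)]))
print('z axis tool want', y, 'start opening axis', r.get_obs()['ee_rot'][:,2])
```

```text
padL [ 0.4328 -0.0575  0.0957] gap 0.005 topview@z [ 0.4336 -0.0594  0.1   ] scene@z [ 0.4364 -0.053   0.1   ]
padR [ 0.4688 -0.172   0.0962] gap 0.0052 topview@z [ 0.4696 -0.1737  0.1   ] scene@z [ 0.4717 -0.1671  0.1   ]
batt [ 0.6089 -0.004   0.1255] gap 0.0011 topview@z [ 0.6137 -0.006   0.1   ] scene@z [ 0.5895 -0.0139  0.1   ]
sep 0.11962254440106716 yaw 0.3025499351948139
L [ 0.43501074 -0.05618812  0.1       ] origin [ 6.34201996e-01 -5.66712515e-02  2.77555756e-17]
z axis tool want [-0.29795529  0.95457983  0.        ] start opening axis [-0.33601167  0.94185657  0.00153458]
```

View pics/ov.png

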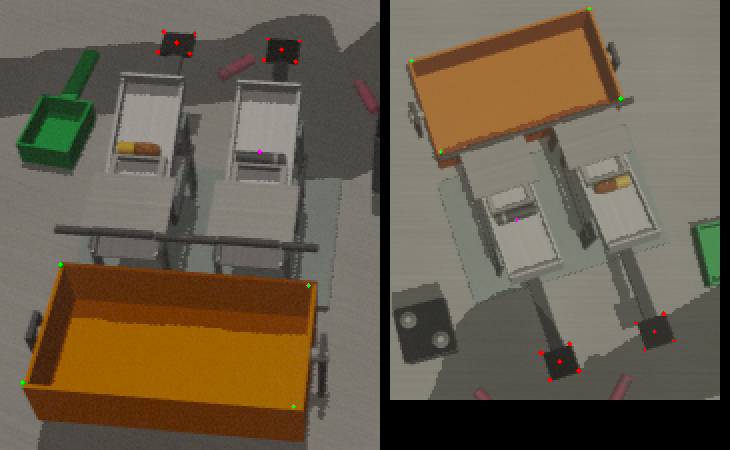

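The model fits the overlay to within a few mm: pad spacing is 119.6 mm against 120, heights are about 96–100 mm, and battery z is 0.1255. Left pad is about (0.434, -0.057, 0.100), yaw 0.30. I'll move over it with the fingers shut.

drive_tool(rows="1.4 4 0 0 0 0 0; 2.8 8 0 0 0 0 0; 4.2 12 0 0 0 0 0; 5.6 16 0 0 0 -0.02 0; 7 20 0 0 0 -0.04 0; 8.4 24 0 0 0 -0.04 0; 9.8 28 0 0 0 -0.04 0; 11.2 32 0 0 0 -0.04 0", force=20)

```text
t: 0.9
tcp_pos: [0.3389, -0.314, 0.2481]
ee_rot: [[-0.0, -0.955, -0.298], [0.0, -0.298, 0.955], [-1.0, 0.0, 0.0]]
ft_force: [2.0, -1.1, 0.5]
finger_gap: 0.0004
```

drive_tool(rows="1.4 4 0 0 0 0 0; 2.8 8 0 0 0 0 0; 4.2 12 0 0 0 0 0; 5.6 16 0 0 0 0 0; 7 20 0 0 0 0 0; 8.4 24 -1 0 0 0 0; 9.5 25.9 -3 0 0 0 0; 9.5 25.9 -5 0 0 0 0")

```text
t: 1.7
tcp_pos: [0.4352, -0.0543, 0.1979]
ee_rot: [[0.001, -0.954, -0.301], [0.0, -0.301, 0.954], [-1.0, -0.001, 0.0]]
ft_force: [-0.7, -1.8, 0.3]
finger_gap: -0.0002
```

drive_tool(rows="-0.2 -0.2 -2 0 0 0 0; -0.2 -0.2 -4 0 0 0 0; -0.2 -0.2 -5.5 0 0 0 0; -0.2 -0.2 -6.5 0 0 0 0; -0.2 -0.2 -6.5 0 0 0 0")

```text
t: 2.2
tcp_pos: [0.431, -0.0589, 0.1321]
ee_rot: [[-0.003, -0.955, -0.298], [-0.001, -0.298, 0.955], [-1.0, 0.003, 0.0]]
ft_force: [-0.9, 0.2, -0.4]
finger_gap: 0.0001
```

Run:
```python
from h import *
a=shot('scene','s1');b=shot('top','t1')
A=cv2.resize(a['pixels'][80:230,190:320],None,fx=3,fy=3);B=cv2.resize(b['pixels'][160:310,250:380],None,fx=3,fy=3)
cv2.imwrite('pics/c2.png',np.hstack([A,B]));o=r.get_obs();print(o['t'],o['tcp_pos'],o['ft_force'])
```

```text
2.3 [ 0.43207412 -0.05873503  0.13362675] [-0.18897388 -0.18556078 -1.000527  ]
```

View pics/c2.png

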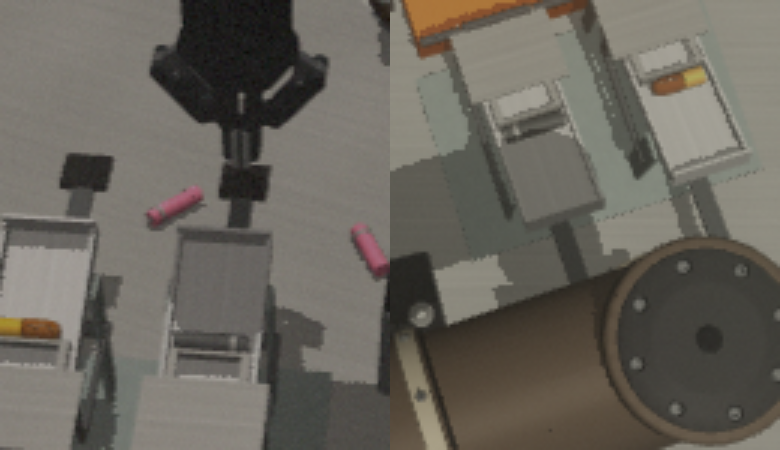

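The fingers hang about 15 mm above the left pad, 2–3 mm towards the right lane. The battery is still waiting and the bulb is untouched. I'll correct that offset and press.

drive_tool(rows="0 0.2 -0.8 0 0 0 0; 0 0.2 -1.6 0 0 0 0; 0 0.2 -2.4 0 0 0 0; 0 0.2 -3.2 0 0 0 0; 0.1 0.2 -4 0 0 0 0; 0.1 0.2 -4.8 0 0 0 0; 0.2 0.3 -5.6 0 0 0 0; 0.2 0.3 -6.2 0 0 0 0")

```text
t: 3.1
tcp_pos: [0.4345, -0.0557, 0.0707]
ee_rot: [[0.001, -0.954, -0.299], [-0.0, -0.299, 0.954], [-1.0, -0.001, -0.0]]
ft_force: [1.0, -1.3, 3.5]
finger_gap: -0.0001
```

drive_tool(rows="0 0 -0.2 0 0 0 0; 0 0 -0.2 0 0 0 0; 0 0 -0.2 0 0 0 0; 0 0 -0.2 0 0 0 0; 0 0 -0.2 0 0 0 0; 0 0 -0.2 0 0 0 0; 0 0 -0.2 0 0 0 0; 0 0 -0.2 0 0 0 0")

```text
t: 3.9
tcp_pos: [0.434, -0.0556, 0.0694]
ee_rot: [[0.0, -0.954, -0.298], [0.0, -0.298, 0.954], [-1.0, -0.0, 0.0]]
ft_force: [1.0, 0.9, 3.0]
finger_gap: -0.0002
```

Run:
```python
from h import *
a=shot('scene','s2')
cv2.imwrite('pics/c3.png',cv2.resize(a['pixels'][90:350,130:330],None,fx=2.3,fy=2.3));o=r.get_obs();print(o['t'],o['tcp_pos'],o['ft_force'])
```

```text
3.95 [ 0.43397499 -0.05562706  0.06936881] [0.34314312 0.98249737 3.85656835]
```

View pics/c3.png

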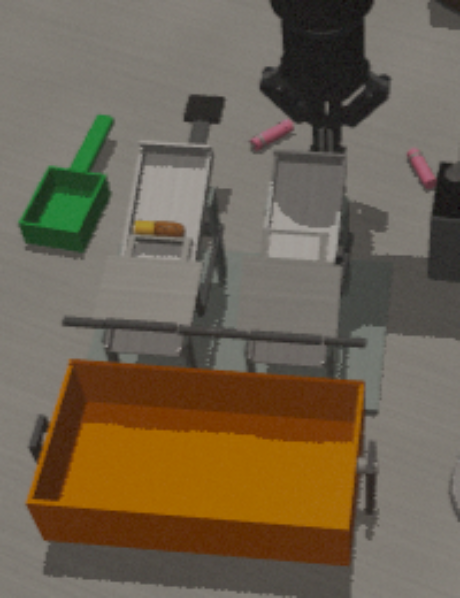

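The left lid is up and the battery has left its spot against the lip. The bulb is unmoved. The battery isn't visible in the bin from here, since the bin's near wall may hide it, so I'll keep holding and check from above.

Run:
```python
from h import *
b=shot('top','t2')
cv2.imwrite('pics/c4.png',cv2.resize(b['pixels'][90:250,235:375],None,fx=3.5,fy=3.5))
```

```text
(no output)
```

View pics/c4.png

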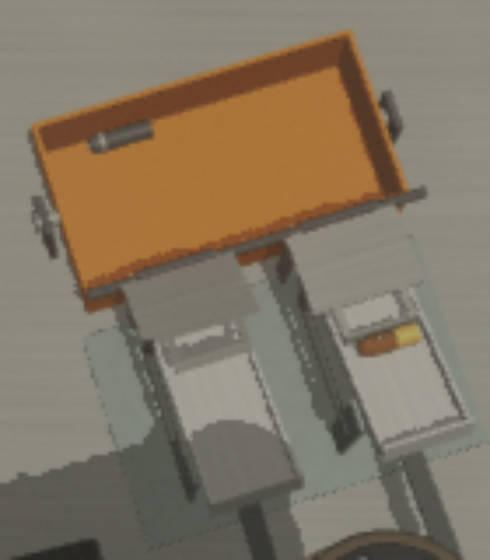

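The battery lies in the bin against its far wall, crop px (122,137), with the lid still up. Now I'll ease the lever up at about 30 mm/s.

drive_tool(rows="0 0 0.2 0 0 0 0; 0 0 0.5 0 0 0 0; 0 0 0.8 0 0 0 0; -0.1 0 1.1 0 0 0 0; -0.1 0 1.4 0 0 0 0; -0.1 0 1.7 0 0 0 0; -0.2 -0.1 2 0 0 0 0; -0.2 -0.1 2.3 0 0 0 0")

```text
t: 4.8
tcp_pos: [0.4319, -0.0566, 0.0926]
ee_rot: [[0.0, -0.955, -0.298], [0.0, -0.298, 0.955], [-1.0, -0.0, 0.0]]
ft_force: [-2.2, 0.7, 2.5]
finger_gap: -0.0001
```

drive_tool(rows="0 0 0.3 0 0 0 0; 0 0 0.6 0 0 0 0; 0 0 0.9 0 0 0 0; 0 0 1.2 0 0 0 0; 0 0 1.4 0 0 0 0; 0 0 1.6 0 0 0 0; 0 0 1.8 0 0 0 0; 0 0 2 0 0 0 0")

```text
t: 5.6
tcp_pos: [0.4325, -0.0566, 0.1127]
ee_rot: [[0.001, -0.954, -0.298], [0.0, -0.298, 0.954], [-1.0, -0.001, -0.0]]
ft_force: [0.9, 0.5, 2.5]
finger_gap: -0.0001
```

drive_tool(rows="0 0 0.15 0 0 0 0; 0 0 0.3 0 0 0 0; 0 0 0.45 0 0 0 0; 0 0 0.6 0 0 0 0; 0 0 0.75 0 0 0 0; 0 0 0.9 0 0 0 0; 0 0 1.05 0 0 0 0; 0 0 1.2 0 0 0 0")

```text
t: 6.4
tcp_pos: [0.4317, -0.0568, 0.1243]
ee_rot: [[-0.0, -0.955, -0.298], [-0.0, -0.298, 0.955], [-1.0, 0.0, 0.0]]
ft_force: [-0.5, -0.4, -0.2]
finger_gap: 0.0003
```

The contact force has dropped to zero at the pad's full-up height. Now I'll move clear and check.

drive_tool(rows="0 0 0.5 0 0 0 0; 0 0 1.5 0 0 0 0; 0 0 3 0 0 0 0; 0 0 5 0 0 0 0; 0 0 7.5 0 0 0 0; -0.5 -1.5 10 0 0 0 0; -1.5 -5 12 0 0 0 0; -2.5 -8.5 12 0 0 0 0")

```text
t: 7.2
tcp_pos: [0.4082, -0.1424, 0.2482]
ee_rot: [[0.006, -0.954, -0.301], [-0.0, -0.301, 0.954], [-1.0, -0.006, -0.002]]
ft_force: [0.4, -0.2, -1.2]
finger_gap: 0.0001
```

drive_tool(rows="-1 -4 0 0 0 0 0; -2 -8 0 0 0 0 0; -3 -12 0 0 0 0 0; -4 -16 0 0 0 0 0; -5 -20 0 0 0 0 0; -5 -20 0 0 0 0 0")

```text
t: 7.8
tcp_pos: [0.3555, -0.3452, 0.2447]
ee_rot: [[-0.001, -0.956, -0.294], [-0.001, -0.294, 0.956], [-1.0, 0.001, -0.0]]
ft_force: [-0.4, -1.0, -0.3]
finger_gap: -0.0
```

Run:
```python
from h import *
a=shot('scene','s3');b=shot('top','t3')
cv2.imwrite('pics/c5.png',np.hstack([cv2.resize(a['pixels'][110:300,140:310],None,fx=2.3,fy=2.3),cv2.resize(b['pixels'][90:280,235:395],None,fx=2.3,fy=2.3)]))
o=r.get_obs();print(o['t'],o['tcp_pos'],o['ft_force'])
z=load('scene0'); d=cv2.absdiff(a['pixels'],z['pixels']).max(2); print('lid-region diff',d[200:250,230:285].mean(),'held',cv2.absdiff(load('s2')['pixels'],z['pixels']).max(2)[200:250,230:285].mean())
```

```text
7.9 [ 0.35621866 -0.34246469  0.24460768] [ 0.30405925 -0.11091851 -0.68056542]
lid-region diff 7.470545454545454 held 13.810181818181817
```

View pics/c5.png

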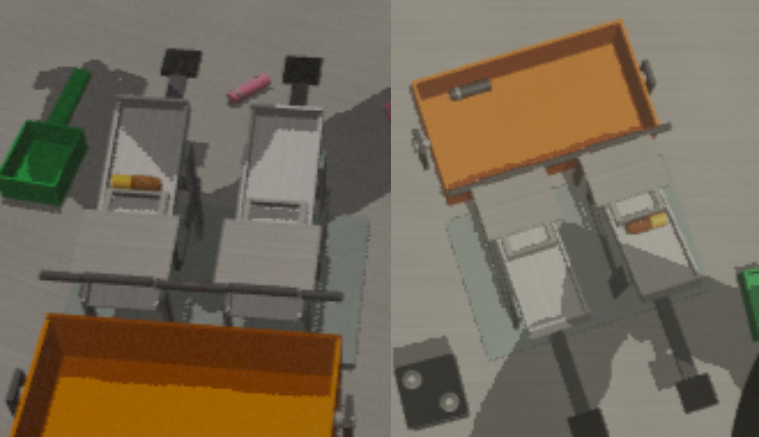

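Both pads are up and both lids are shut. The battery rests in the bin at (470,89), and the bulb is in its lane at (135,182). The lantern battery and scoop look unmoved. Handing in.

```bash
python3 -c "
from cell import r
print(r.close_job())"
```

```text
the job is handed in; nothing more can be done
None
```

I pressed the left lever, the battery's lane, with shut fingertips and held it until a top view showed the battery in the orange bin with its lid still up. I then eased the lever back up at about 30 mm/s, and 15 mm/s near the end. The contact force fell to about zero with the pad at its full-up height, and I moved clear. I handed in at about 8 s on the robot's clock.

**Last pictures:** both pads were up and both lids looked shut. The battery lay in the bin, the bulb was still against its lip, and the lantern battery and scoop looked unmoved. I judged these by eye, and I had no direct reading of the lid angles or lid speed.

**Checks that disagreed:**
- The two camera views of the pads differed by about 5–6 mm, mostly in y. I corrected the last 2 mm from a close-up before pressing.
- The pixel difference over the left lid, compared with the start, did not fall to zero: 7.5 at the end against 13.8 while held up. I put this down to the arm's shadow having moved.

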